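# Lay out a clock movement, its spring barrel and its wheel on the work mat

## Task

Get the desk ready for fitting up the clock: stand the aluminium movement ring in the middle of the blue mat, where its lines cross, and seat the brass movement in the ring, foot down and fully home. On the mat's long centre line, with a clear gap to the ring, put the spring barrel to the left of the ring and the larger of the two wheels to its right, left and right as seen from the robot; the smaller wheel belongs to another clock and goes in the middle of the grey saucer. Set every part down upright without dropping it or tipping it over, and leave the saucer, the glass jar, the black eyeglass and the screwdriver where they stand.

Things in the scene. Friction and masses are not known exactly. Their poses are not given: they have to be found in the camera images.
- ring: Plain aluminium movement ring (holder), a short tube lying flat on its end: outside diameter 60 mm, bore 44 mm through, wall 8 mm, 20 mm high; about 60 g. Either end may be up. Can be gripped across its outside (60 mm) or across the wall. Origin: centre of the underside, z up along its axis. Starts on the desk.
- movement: Round brass clock movement, 34 mm high (bridge to 37), about 180 g. From below: bevelled foot 37 mm dia, 8 mm high; base plate 54 mm dia, 8 to 12 mm up; body and top plate 42 mm dia, 12 to 34 mm up, gripped there. The foot enters the ring's bore until the base plate rests on the ring's top (origin then 12 mm above the ring's). Origin: centre of the foot's underside, z up. Starts on the desk.
- barrel: Brass spring barrel, about 100 g: a closed plain drum 34 mm diameter and 26 mm high, with a toothed rim 41 mm diameter around its lowest 5 mm and a steel arbor stub of 8 mm diameter on top up to 32 mm. Gripped by the drum. Origin: centre of the underside, z up. Starts on the desk.
- wheel_large: The larger brass wheel, 35 g: flat toothed wheel with five spokes, 42 mm diameter and 4 mm thick, lying flat, with an upright pipe of 10 mm diameter in its centre whose top is at 28 mm. Gripped by the pipe from above. Origin: centre of the underside, z up along the pipe. Starts on the desk.
- wheel_small: The smaller brass wheel, 18 g: like the larger one but only 26 mm diameter; also 4 mm thick, with an upright pipe of 10 mm diameter whose top is at 28 mm. Gripped by the pipe from above. Origin: centre of the underside, z up along the pipe. Starts on the desk.
- mat: Blue silicone mat fixed to the desk, 280 mm long (y) by 180 mm deep (x), 3 mm thick, turned by up to 0.2 rad; a pale line runs along its long centre line and a short one crosses it at the middle. Origin: middle of the underside; x points away from the robot, y to the robot's left, z up; top at z = 3 mm.
- saucer: Loose grey ceramic saucer, 300 g, 120 mm diameter over the rim and 16 mm high, with a flat round floor about 66 mm across whose top is 6 mm above the desk. Origin: centre of the underside. Stays where it is.
- jar: Closed glass jar with a steel lid, 66 mm diameter, 84 mm high, standing on the desk. Origin: centre of the underside. To be left alone.
- eyeglass: Black watchmaker's eyeglass (loupe), 34 mm diameter at the foot, 29 mm at the top, 30 mm high, standing among the parts. Origin: centre of the underside. To be left alone.
- screwdriver: Screwdriver about 150 mm long, lying left to right on the desk beyond the mat. Origin: about mid-length, on its underside. To be left alone.
Things that resemble listed ones, but are neither listed nor needed, are in the scene too. Leave any green or purple look-alike of the ring alone.

How it is judged (in metres and radians):
At the end, for the whole second after the job is handed in: Ring within 15 mm of mat middle, movement seated in it (7 mm); barrel left, larger wheel right, 45-128 mm from mat middle, 20 mm from centre line, 56 mm or more from ring; smaller wheel on saucer floor within 22 mm; all upright (0.1 rad), released, at rest; bystanders within 20 mm of their start (horizontal distance between ring and mat below 0.015 m and height (world z) of ring between 0 and 0.006 m and horizontal distance between movement and ring below 0.007 m and z of movement in the frame of ring between 0.009 and 0.0145 m and y of barrel in the frame of mat between 0.045 and 0.128 m and x of barrel in the frame of mat between -0.02 and 0.02 m and horizontal distance between each of barrel, wheel_large and ring above 0.056 m and height (world z) of barrel between 0 and 0.006 m and y of wheel_large in the frame of mat between -0.128 and -0.045 m and x of wheel_large in the frame of mat between -0.02 and 0.02 m and height (world z) of wheel_large between 0 and 0.006 m and horizontal distance between wheel_small and saucer below 0.022 m and height (world z) of wheel_small between 0.003 and 0.01 m and angle between each of ring, movement, barrel, wheel_large, wheel_small's own z axis and vertical below 0.1 rad and linear speed of each of ring, movement, barrel, wheel_large, wheel_small below 0.02 m/s and angular speed of each of ring, movement, barrel, wheel_large, wheel_small below 0.2 rad/s and distance of each of saucer, jar, eyeglass, screwdriver from where it was at the start of the episode below 0.02 m); the robot touches nothing.
It fails at once if the saucer, jar, eyeglass or screwdriver is shifted by more than 30 mm (distance of any of saucer, jar, eyeglass, screwdriver from where it was at the start of the episode above 0.03 m).
It fails at once if a part is tipped over (more than 0.7 rad) (angle between any of ring, movement, barrel, wheel_large, wheel_small's own z axis and vertical above 0.7 rad).
It fails at once if a part is dropped or thrown (faster than 0.6 m/s, about 18 mm of fall, while no finger touches it) ((linear speed of ring above 0.6 m/s and contact force between the fingers and ring below 0.02 N) or (linear speed of movement above 0.6 m/s and contact force between the fingers and movement below 0.02 N) or (linear speed of barrel above 0.6 m/s and contact force between the fingers and barrel below 0.02 N) or (linear speed of wheel_large above 0.6 m/s and contact force between the fingers and wheel_large below 0.02 N) or (linear speed of wheel_small above 0.6 m/s and contact force between the fingers and wheel_small below 0.02 N)).
It also fails if it takes over 134 s, if anything falls off the work surface, if the arm or the gripper's body presses on something with over 40 N, if the wrist force passes 120 N, or if a joint passes its speed limit or range.

## Robot

A 6-joint arm with a two-finger parallel gripper is mounted at the origin on the work surface. World frame = base frame: x ahead of the robot, y to its left, z up, the work surface at z = 0. Lengths are in mm, angles in degrees, forces in N, time in s.
With the tool pointing down it reaches from about 375 to 975 mm from the base axis. Payload 3.8 kg.
Tool frame: the origin (TCP) lies midway between the tips of the shut fingers; the grasp point (between the pads) lies 19 mm behind it; z points along the fingers, y is the line along which they close (so a half turn about z gives the same grasp; the last joint's range is limited). The gripper opens to 85 mm and grips with 20 to 120 N. Pads are 22 mm wide; open, the fingers measure 114 mm over their backs; the gripper's body (76 mm by 85 mm) begins 54 mm behind the grasp point. The pads swing forward as they close: fully open they stand 13 mm farther back than shut.
Start: joints at [-66.629, 15.12, 91.902, -0, 72.978, -2.114], TCP at [290.431, -609.317, 196.08] pointing down, gripper open.
Joint ranges: [-150.88, 150.88], [-54.13, 125.18], [17.81, 147.31], [-75.09, 255.09], [0, 152.58], [-146.25, 146.25]. Speed limits (degrees/s): [147.25, 147.25, 180, 180, 180, 180].

## Interface

Orientations are given as [roll, pitch, yaw] about the fixed x, y, z axes, in that order (R = Rz(yaw) Ry(pitch) Rx(roll)).
In Python, from station import * gives the robot as it stands.
- The arm moves only by the tool send_rows, never from a script. Its argument "increments" is a list of rows, each an object with "turn": the turn, a rotation vector about the world's x, y, z scaled (see below), a list of three; "slide": the shift along the world's x, y, z scaled (see below), a list of three; "hand": the opening, from -1 (shut) to 1 (fully open). A call has 1 to 20 rows; each row shifts and turns the commanded pose from where the row before left it; what a row does not reach is not made up. The controller multiplies each number of a shift by 0.25 m and each number of a turn by 60 degrees. A row lasts 1/8 s, in which the tool goes at most 62.5 mm and 10.7 degrees, less where a joint would pass 70% of its speed; a pose out of reach is approached as far as the arm can. A call with a number of a shift or a turn outside -1 to 1 is refused whole. A call with a gripper value outside its range is refused whole. The fingers move at their own pace and stop on an object; "force" is the grip in N (left out, the last holds). Time passes only in rows, so rows that do not move let the fingers close. It gives the time, the measured TCP pose, the force, the opening and the grip force at its end, in the units of the state.
- observe(): the state, without advancing time (a new reading comes with each control period).
- get_image(name): name is "side" or "top" or "wrist"; returns (picture, depth): 420x560x3 uint8, red, green, blue; 420x560 float32, mm along the optical axis (not along the pixel's ray), 0 where there is no reading.
- camera_info(name): a dict with "K" (3x3 intrinsics, pixels), "cam_to_world" (4x4, takes a point from camera to world coordinates). Camera axes: x right, y down, z forward; pixel columns grow to the right and rows downward; lengths in mm; the calibration is good to about 2 mm. The wrist camera is an equidistant fisheye: a pixel r from the principal point sees the ray r / f radians off the axis. A picture is of the moment at which its call begins: read the wrist's pose just before it. camera_info takes no time and is no camera call; for the wrist camera it gives the pose at the moment of the call.
- finish_job(): hands the job in; it is judged then, once.
The state is a dict: "time_s": time; "joint_positions": joint angles; "joint_vel": joint speeds; "joint_efforts": joint torques, N m; "eef_pos": TCP position; "eef_rot": TCP orientation; "ft_force": force on the tool from outside, world axes, zero at the start; "moment": the same for the moment, N m; "width": finger opening in mm; "gripper_force": force on a finger pad.
Only numpy, scipy, OpenCV 4.12 (cv2) and the standard library are available. Lean on these libraries where they do the work, as an engineer would, in place of code of your own. Each camera call takes 0.05 s, during which the arm holds its last target. There are 200 camera calls.

## Working session

There is one attempt and no reset: what is moved stays moved. The work goes in short steps, Python scripts to look and compute and a tool call to move; the robot and the scene stay as the last step left them, time stands still between calls to the robot, and variables do not carry over. Pictures are saved under pics/ and viewed, at most 14 in all, crops included, and the job is handed in when it is done.

Besides the shell and the picture viewer there is one more tool, called after "Emit:" in YAML: its name, and indented under it one key for each argument. send_rows: Moves the arm, as the interface text tells. Shifts and turns lie within -1 to 1; 1 stands for 0.25 m of shift or 60 degrees of turn. Its arguments: {"type":"object","properties":{"increments":{"type":"array","items":{"type":"object","properties":{"turn":{"type":"array","items":{"type":"number","minimum":-1,"maximum":1}},"slide":{"type":"array","items":{"type":"number","minimum":-1,"maximum":1}},"hand":{"type":"number"}}}},"force":{"type":"number"}},"required":["increments"]}

```bash
ls; mkdir -p pics; cat > h.py <<'E'
from station import *
import numpy as np, cv2
def shot(n):
    ci=camera_info(n); im,d=get_image(n); return im,d,np.array(ci["K"]),np.array(ci["cam_to_world"])
def rays(uv,K,n):
    uv=np.atleast_2d(np.asarray(uv,float)); x=(uv[:,0]-K[0,2])/K[0,0]; y=(uv[:,1]-K[1,2])/K[1,1]
    if n=="wrist":
        r=np.hypot(x,y)+1e-12; return np.c_[np.sin(r)*x/r,np.sin(r)*y/r,np.cos(r)]
    return np.c_[x,y,np.ones(len(x))]
def onplane(uv,z,K,T,n):
    d=rays(uv,K,n)@T[:3,:3].T; o=T[:3,3]; return o+d*((z-o[2])/d[:,2])[:,None]
def cloud(d,K,T,n):
    v,u=np.mgrid[:d.shape[0],:d.shape[1]]; r=rays(np.c_[u.ravel(),v.ravel()],K,n); r=r/r[:,2:]
    p=(r*d.ravel()[:,None])@T[:3,:3].T+T[:3,3]; p[d.ravel()==0]=np.nan; return p.reshape(*d.shape,3)
def save(n,im): cv2.imwrite("pics/"+n+".png",im[...,::-1])
E
python3 - <<'E'
from h import *
s=observe(); print(s["eef_pos"],s["eef_rot"],s["width"],s["time_s"])
for n in("top","side"):
    im,d,K,T=shot(n); save(n+"0",im); np.savez("/tmp/"+n,im=im,d=d,K=K,T=T); print(n,K.round(1).tolist(),T.round(3).tolist())
E
```

```text
pics
[ 290.11490535 -608.5711378   194.76421607] [-1.79872026e+02 -4.71994798e-03  2.54879650e+01] 85.32611295230633 0.0
top [[383.9, 0.0, 273.7], [0.0, 383.9, 206.3], [0.0, 0.0, 1.0]] [[0.016, -0.996, 0.09, 475.534], [-1.0, -0.015, 0.011, 16.867], [-0.01, -0.09, -0.996, 1125.392], [0.0, 0.0, 0.0, 1.0]]
side [[380.7, 0.0, 276.4], [0.0, 380.7, 214.0], [0.0, 0.0, 1.0]] [[0.951, -0.238, 0.196, 398.883], [-0.309, -0.749, 0.587, -474.265], [0.007, -0.619, -0.786, 698.052], [0.0, 0.0, 0.0, 1.0]]
```

View pics/top0.png

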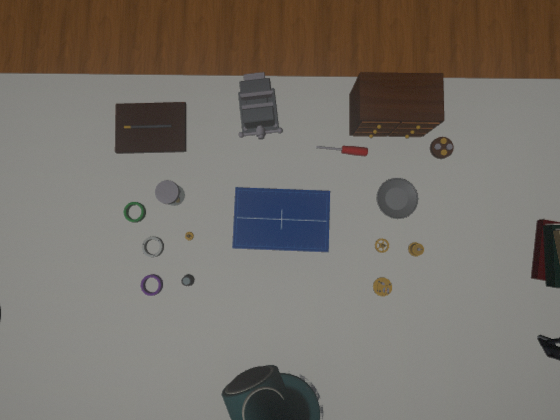

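View pics/side0.png

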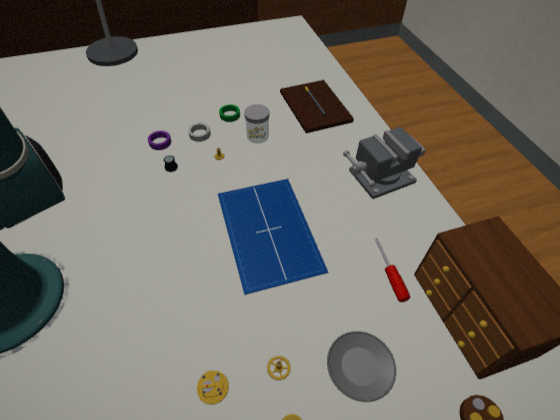

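The top view has the mat at (281,219), saucer (397,198), jar (168,192), screwdriver (345,150) and eyeglass (187,280). Ring candidates are grey (153,246), green (134,212) and purple (151,285); only the grey one is aluminium. Brass candidates are small wheel (189,236), large wheel (382,245), movement (382,287) and barrel (416,249). I'll confirm these in one enlarged crop and measure them.

```bash
python3 - <<'E'
from h import *
z=np.load("/tmp/top.npz"); im,d,K,T=[z[k] for k in("im","d","K","T")]
P=cloud(d,K,T,"top")
a=cv2.resize(im[165:310,115:215],None,fx=4,fy=4,interpolation=2); b=cv2.resize(im[165:310,355:455],None,fx=4,fy=4,interpolation=2)
save("crop",np.hstack([a,b]))
hsv=cv2.cvtColor(im,cv2.COLOR_RGB2HSV)
blue=cv2.inRange(hsv,(105,100,40),(125,255,255)); blue=cv2.morphologyEx(blue,cv2.MORPH_CLOSE,np.ones((5,5)))
c=max(cv2.findContours(blue,0,2)[0],key=cv2.contourArea); q=onplane(c[:,0],3,K,T,"top")[:,:2].astype(np.float32)
r=cv2.minAreaRect(q); print("mat",r)
br=cv2.inRange(hsv,(10,90,50),(35,255,255))
n,l,st,ce=cv2.connectedComponentsWithStats(br)
for i in range(1,n):
    if st[i,4]>15 and 160<ce[i,1]<310: print("brass",ce[i].round(1),st[i],onplane(ce[i],10,K,T,"top").round(1), np.nanpercentile(P[l==i][:,2],[10,90]).round(1))
# anything above desk
Z=P[...,2]; m=((Z>5)&(Z<100)).astype(np.uint8)
n,l,st,ce=cv2.connectedComponentsWithStats(m)
for i in range(1,n):
    if st[i,4]>25 and 120<ce[i,1]<310: print("tall",ce[i].round(1),st[i],np.nanmean(P[l==i],0).round(1),np.nanpercentile(P[l==i][:,2],[10,90]).round(1))
E
```

```text
mat ((541.2073974609375, 6.5337371826171875), (276.5553283691406, 176.90850830078125), 88.62728118896484)
brass [189.1 235.4] [185 232   8   8  45] [[488.1 273.9  10. ]] [ 0.4 25.7]
brass [381.4 245. ] [375 239  14  13  83] [[ 469.5 -282.9   10. ]] [ 2.5 10.2]
brass [415.4 248.9] [409 242  15  14 144] [[ 459.8 -380.4   10. ]] [ 6.  29.7]
brass [381.7 286.3] [373 278  19  18 230] [[ 352.1 -282.7   10. ]] [11.5 36.9]
tall [378.4 125.1] [348  82  86  57 992] [ 808.9 -264.5   56.5] [20.  93.6]
tall [150.  127.1] [ 115  102   71   52 3542] [806.6 400.5  15.5] [12.5 18.4]
tall [441.4 147.5] [430 137  24  23 404] [ 755.7 -457.1   20.1] [14.6 26.7]
tall [349.3 149.9] [316 145  53  12 285] [ 744.5 -188.7   20.9] [13.9 26.4]
tall [397. 198.] [ 377  178   42   41 1271] [ 606.3 -328.9   11.2] [ 6.3 16.8]
tall [169.1 192.9] [155 180  30  26 579] [603.5 318.6  73.7] [36.2 85.9]
tall [134.  211.8] [124 202  22  21 208] [553.8 435.1  17. ] [ 8.7 21.6]
tall [546.9 252.7] [ 531  219   29   69 1646] [ 456.1 -730.2   46.3] [17.1 73.3]
tall [152.  246.4] [142 237  22  20 200] [454.5 378.   17.6] [10.5 21.8]
tall [383.3 245.7] [378 243  11   7  38] [ 467.6 -286.8   15.1] [ 5.9 30. ]
tall [415.8 249. ] [408 242  16  15 163] [ 459.9 -376.9   22.8] [ 6.2 30.2]
tall [151.  284.9] [140 273  23  23 219] [345.4 376.   17.2] [ 8.9 21.7]
tall [187.3 280. ] [181 274  13  12 115] [361.6 271.1  23.6] [ 7.8 31.9]
tall [382.  286.6] [373 277  19  20 290] [ 353.2 -278.8   26.7] [11.4 37.4]
```

View pics/crop.png

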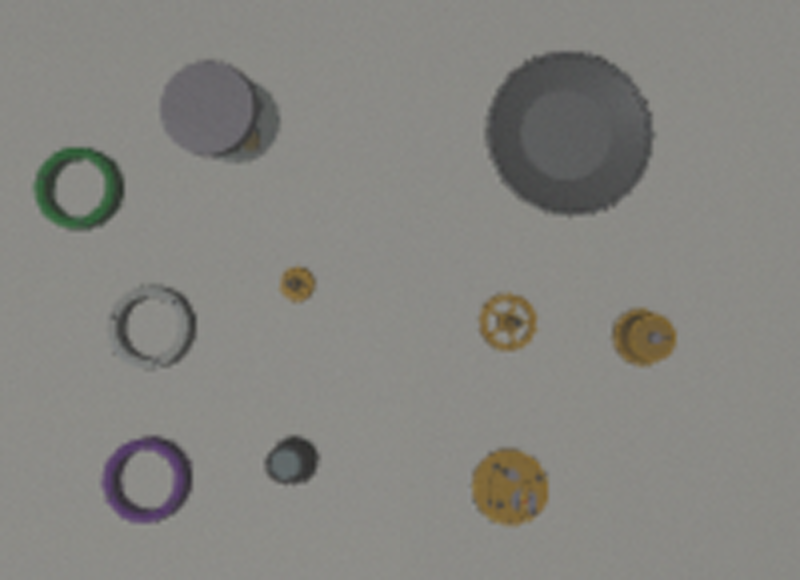

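The crop confirms all of them: grey ring, small wheel at (297,284), five-spoked large wheel (508,322), drum with stub as the barrel (645,337), and the movement with bridge (510,487). I'll go above the large wheel and check from near.

Emit:
send_rows:
  increments:
    - {"slide":[0.07,0.13,0],"turn":[0,0,-0.085],"hand":0.0}
    - {"slide":[0.07,0.13,0],"turn":[0,0,-0.085],"hand":0.0}
    - {"slide":[0.07,0.13,0],"turn":[0,0,-0.085],"hand":0.0}
    - {"slide":[0.07,0.13,0],"turn":[0,0,-0.085],"hand":0.0}
    - {"slide":[0.07,0.13,0],"turn":[0,0,-0.085],"hand":0.0}
    - {"slide":[0.07,0.13,0],"hand":0.0}
    - {"slide":[0.07,0.13,0],"hand":0.0}
    - {"slide":[0.07,0.13,0],"hand":0.0}
    - {"slide":[0.07,0.13,-0.05],"hand":0.0}
    - {"slide":[0.07,0.13,-0.05],"hand":0.0}
    - {"slide":[0,0,0],"hand":0.0}
    - {"slide":[0,0,0],"hand":0.0}
  force: 40

```text
validation failed for argument at $.in...
```

```bash
python3 - <<'E'
from h import *
s=observe(); print(s["eef_pos"],s["eef_rot"],s["width"],s["time_s"],s["joint_positions"])
im,d,K,T=shot("wrist"); save("w1",im); np.savez("/tmp/w",im=im,d=d,K=K,T=T); print(K.round(1).tolist(),T.round(3).tolist())
E
```

```text
[ 290.15246041 -608.60446566  194.8567055 ] [-1.79878594e+02 -4.89545391e-03  2.54888804e+01] 85.35990181598088 0.1 [-6.66272077e+01  1.51657818e+01  9.19754329e+01  4.28033186e-04
  7.29802889e+01 -2.11621900e+00]
[[325.2, 0.0, 276.9], [0.0, 325.2, 214.0], [0.0, 0.0, 1.0]] [[0.429, -0.864, -0.263, 357.506], [-0.903, -0.411, -0.123, -577.207], [-0.002, 0.29, -0.957, 372.287], [0.0, 0.0, 0.0, 1.0]]
```

View pics/w1.png

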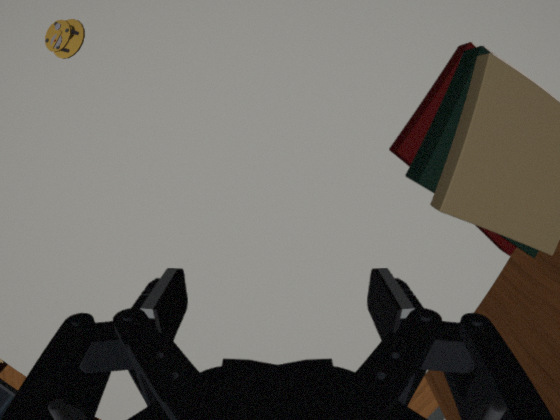

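The call was refused, probably because each row needs every key. The wrist picture, taken from the start pose, shows the movement at (65,38) and the fingertips at about (175,290) and (380,290).

Emit:
send_rows:
  increments:
    - {"slide":[0.07,0.13,0],"turn":[0,0,-0.085],"hand":0}
    - {"slide":[0.07,0.13,0],"turn":[0,0,-0.085],"hand":0}
    - {"slide":[0.07,0.13,0],"turn":[0,0,-0.085],"hand":0}
    - {"slide":[0.07,0.13,0],"turn":[0,0,-0.085],"hand":0}
    - {"slide":[0.07,0.13,0],"turn":[0,0,-0.085],"hand":0}
    - {"slide":[0.07,0.13,0],"turn":[0,0,0],"hand":0}
    - {"slide":[0.07,0.13,0],"turn":[0,0,0],"hand":0}
    - {"slide":[0.07,0.13,0],"turn":[0,0,0],"hand":0}
    - {"slide":[0.07,0.13,-0.05],"turn":[0,0,0],"hand":0}
    - {"slide":[0.07,0.13,-0.05],"turn":[0,0,0],"hand":0}
    - {"slide":[0,0,0],"turn":[0,0,0],"hand":0}
    - {"slide":[0,0,0],"turn":[0,0,0],"hand":0}
  force: 40

```text
time_s: 1.65
eef_pos: [465.3, -284.5, 171.1]
eef_rot: [180.0, 0.0, 0.0]
ft_force: [-1.0, -0.2, 0.0]
width: 42.7
gripper_force: 0.0
```

```bash
cat >> h.py <<'E'
def brass(n,im,d,K,T,out=True,rng=((10,90,40),(35,255,255))):
    m=cv2.inRange(cv2.cvtColor(im,cv2.COLOR_RGB2HSV),*rng); P=cloud(d,K,T,n)
    m=cv2.morphologyEx(m,cv2.MORPH_CLOSE,np.ones((5,5)))
    k,l,st,ce=cv2.connectedComponentsWithStats(m)
    for i in range(1,k):
        if st[i,4]<60: continue
        p=P[l==i]; p=p[np.isfinite(p[:,2])]
        if len(p)<20 or p[:,2].max()>120: continue
        zt=np.percentile(p[:,2],97); top=p[p[:,2]>zt-5]; 
        f=lambda q:[round(float(x),1) for x in (lambda c:(*c[0],2*c[1]))(cv2.minEnclosingCircle(q[:,:2].astype(np.float32)))]
        low=p[p[:,2]<8]
        print(ce[i].round(0),"all",f(p),"ztop",zt.round(1),"topcirc",f(top),"mean",top[:,:2].mean(0).round(1),"low",f(low) if len(low)>20 else "")
E
python3 - <<'E'
from h import *
a=shot("wrist"); save("w2",a[0]); brass("wrist",*a)
E
```

```text
[276. 182.] all [471.3, -283.9, 40.9] ztop 28.2 topcirc [470.8, -283.4, 9.9] mean [ 471.5 -283.7] low [471.3, -283.9, 40.9]
[363. 192.] all [462.3, -379.4, 40.0] ztop 27.4 topcirc [462.2, -379.2, 33.5] mean [ 462.6 -378.8] low [462.3, -379.4, 40.0]
[275. 282.] all [354.8, -282.0, 52.7] ztop 36.8 topcirc [354.4, -281.8, 41.8] mean [ 355.5 -281.8] low 
[553. 410.] all [-737.9, -1715.0, 949.0] ztop -170.4 topcirc [-472.0, -1377.7, 69.9] mean [ -469.6 -1373.9] low [-737.9, -1715.0, 949.0]
```

View pics/w2.png

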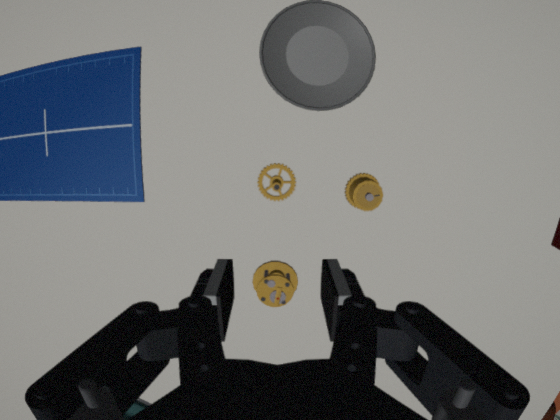

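The wrist view matches the top view and the given sizes (40.9, 33.5 and 41.8 mm): large wheel at (471,-284), barrel (462,-379), movement (355,-282). Grasping the large wheel.

Emit:
send_rows:
  increments:
    - {"slide":[0.012,0,-0.1],"turn":[0,0,0],"hand":-0.3}
    - {"slide":[0.012,0,-0.15],"turn":[0,0,0],"hand":-0.3}
    - {"slide":[0,0,-0.15],"turn":[0,0,0],"hand":-0.3}
    - {"slide":[0,0,-0.12],"turn":[0,0,0],"hand":-0.3}
    - {"slide":[0,0,-0.08],"turn":[0,0,0],"hand":-0.3}
    - {"slide":[0,0,-0.06],"turn":[0,0,0],"hand":-0.3}
    - {"slide":[0,0,0],"turn":[0,0,0],"hand":-0.3}
    - {"slide":[0,0,0],"turn":[0,0,0],"hand":-1}
    - {"slide":[0,0,0],"turn":[0,0,0],"hand":-1}
    - {"slide":[0,0,0],"turn":[0,0,0],"hand":-1}
    - {"slide":[0,0,0],"turn":[0,0,0],"hand":-1}
  force: 40

```text
time_s: 3.08
eef_pos: [471.7, -284.4, 6.5]
eef_rot: [180.0, -0.0, -0.0]
ft_force: [-0.1, 0.6, 0.2]
width: -0.2
gripper_force: 0.0
```

```bash
python3 - <<'E'
from h import *
s=observe(); print(s["eef_pos"],s["width"],s["gripper_force"])
a=shot("wrist"); save("w3",cv2.resize(a[0][130:380,150:420],None,fx=2.2,fy=2.2)); brass("wrist",*a)
E
```

```text
[ 471.73525434 -284.39993445    6.5312046 ] -0.20950624686089678 0.0
[276. 240.] all [471.3, -284.0, 42.0] ztop 23.5 topcirc [477.7, -284.3, 13.0] mean [ 476.  -283.8] low [471.3, -284.0, 42.0]
[426. 260.] all [461.5, -379.0, 42.2] ztop 26.9 topcirc [462.1, -379.7, 34.4] mean [ 463.5 -377.9] low [461.5, -379.0, 42.2]
```

View pics/w3.png

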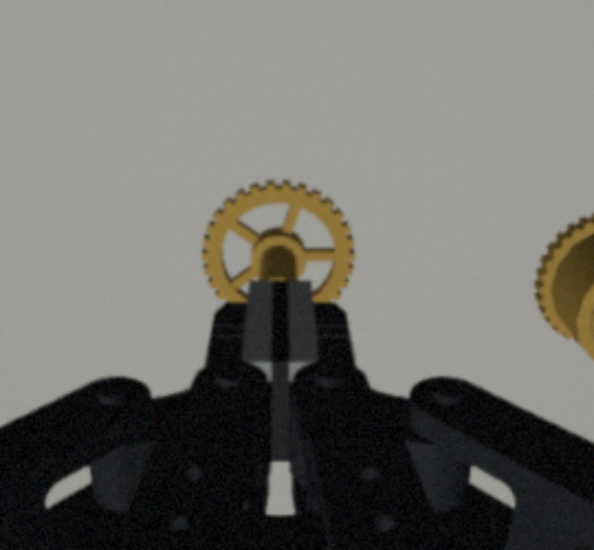

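The fingers closed on nothing and the wheel hasn't moved. I'll check where the tips really are from depth.

```bash
python3 - <<'E'
from h import *
n="wrist"; im,d,K,T=shot(n); P=cloud(d,K,T,n)
for v in range(236,300,6): print(v,[P[v,u].round(0).tolist() for u in(268,277,284)],im[v,277])
print(T.round(3))
def proj(p):
    c=np.linalg.inv(T)@np.r_[p,1]; x,y,z=c[:3]; r=np.hypot(x,y); t=np.arctan2(r,z); return (K[0,2]+K[0,0]*t*x/r,K[1,2]+K[1,1]*t*y/r)
print(proj([471.7,-284.4,6.5]),proj([471.3,-284,28]))
im,d,K,T=shot("side"); save("s1",cv2.resize(im[320:420,180:360],None,fx=3.5,fy=3.5))
E
```

```text
236 [[477.0, -279.0, 1.0], [479.0, -284.0, 6.0], [477.0, -289.0, 0.0]] [73 60 28]
242 [[475.0, -279.0, 6.0], [476.0, -284.0, 8.0], [475.0, -289.0, 6.0]] [63 48 20]
248 [[474.0, -279.0, 12.0], [476.0, -284.0, 18.0], [471.0, -289.0, 6.0]] [61 48 25]
254 [[474.0, -279.0, 21.0], [476.0, -284.0, 25.0], [473.0, -288.0, 18.0]] [53 43 19]
260 [[483.0, -280.0, 48.0], [482.0, -284.0, 47.0], [483.0, -288.0, 49.0]] [17 16 12]
266 [[483.0, -280.0, 54.0], [483.0, -284.0, 55.0], [482.0, -288.0, 54.0]] [ 2  0 12]
272 [[483.0, -281.0, 61.0], [483.0, -284.0, 61.0], [483.0, -287.0, 61.0]] [11 16 13]
278 [[483.0, -281.0, 66.0], [483.0, -284.0, 66.0], [483.0, -287.0, 66.0]] [0 0 0]
284 [[483.0, -281.0, 72.0], [483.0, -284.0, 72.0], [483.0, -287.0, 71.0]] [14 12 18]
290 [[482.0, -281.0, 75.0], [483.0, -284.0, 76.0], [483.0, -287.0, 76.0]] [4 7 4]
296 [[482.0, -281.0, 79.0], [482.0, -284.0, 78.0], [482.0, -287.0, 78.0]] [32 34 31]
[[-2.00000e-03 -9.57000e-01 -2.90000e-01  5.45992e+02]
 [-1.00000e+00  2.00000e-03  0.00000e+00 -2.84470e+02]
 [ 0.00000e+00  2.90000e-01 -9.57000e-01  1.83839e+02]
 [ 0.00000e+00  0.00000e+00  0.00000e+00  1.00000e+00]]
(np.float64(277.02356961771915), np.float64(247.282255082337)) (np.float64(276.2816995522794), np.float64(263.61693679361343))
```

View pics/s1.png

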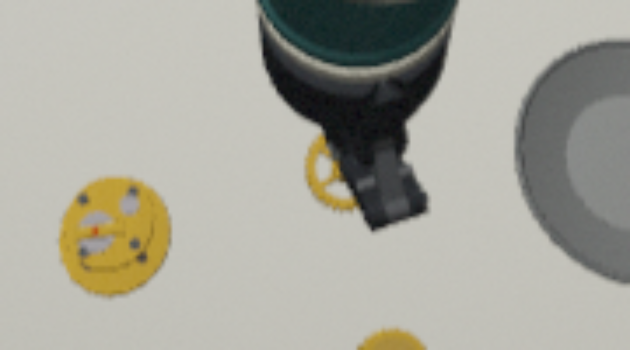

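```bash
python3 - <<'E'
from h import *
n="side"; im,d,K,T=shot(n); P=cloud(d,K,T,n)
Q=P[365:392,270:305].reshape(-1,3); g=im[365:392,270:305].reshape(-1,3).max(1)
Q=Q[(g<80)&(Q[:,2]>15)]; print(len(Q),np.percentile(Q,[0,5,50,95,100],axis=0).round(0))
for v in (370,376,380,383,386): print(v,P[v,292].round(0),im[v,292])
s=observe(); print(s["eef_pos"],s["width"],s["joint_positions"])
E
```

```text
315 [[ 458. -345.   46.]
 [ 459. -344.   99.]
 [ 467. -333.  135.]
 [ 480. -311.  147.]
 [ 483. -291.  154.]]
370 [ 473. -331.  141.] [64 66 69]
376 [ 471. -337.  136.] [63 62 66]
380 [ 469. -342.  135.] [79 78 82]
383 [ 468. -345.  130.] [74 75 73]
386 [ 482. -320.    2.] [196 195 187]
[ 471.45732908 -284.27820794    6.12794658] 0.4422292069076144 [-3.36817286e+01  1.29145570e+01  1.16663409e+02  7.11277389e-04
  5.04180256e+01  5.63273715e+01]
```

Wrist and side depth agree that the shut tips are at z≈45, about 38 mm above what the reported TCP implies. I'll open, go down 25 mm and measure again.

Emit:
send_rows:
  increments:
    - {"slide":[0,0,0],"turn":[0,0,0],"hand":-0.3}
    - {"slide":[0,0,0],"turn":[0,0,0],"hand":-0.3}
    - {"slide":[0,0,-0.03],"turn":[0,0,0],"hand":-0.3}
    - {"slide":[0,0,-0.03],"turn":[0,0,0],"hand":-0.3}
    - {"slide":[0,0,-0.02],"turn":[0,0,0],"hand":-0.3}
    - {"slide":[0,0,-0.02],"turn":[0,0,0],"hand":-0.3}
    - {"slide":[0,0,0],"turn":[0,0,0],"hand":-0.3}

```text
time_s: 4.15
eef_pos: [470.9, -284.0, -19.6]
eef_rot: [-180.0, 0.1, -0.0]
ft_force: [1.2, 0.2, 0.0]
width: 30.1
gripper_force: 0.0
```

```bash
cat >> h.py <<'E'
def tips(a):
    P=cloud(a[1],a[2],a[3],"wrist"); c=observe()["eef_pos"]
    w=P[215:320,190:365].reshape(-1,3); dk=a[0][215:320,190:365].reshape(-1,3).max(1)<60
    m=dk&(np.abs(w[:,0]-c[0])<16)&(np.abs(w[:,1]-c[1])<60)&(w[:,2]>3)
    for s in(1,-1):
        q=w[m&(s*(w[:,1]-c[1])>0)]; print("finger",s,"zmin",np.percentile(q[:,2],[0,2,5]).round(1),"inner y",np.percentile(s*(q[:,1]-c[1]),2).round(1)) if len(q)>5 else print("none")
E
python3 - <<'E'
from h import *
a=shot("wrist"); print(observe()["eef_pos"],observe()["width"]); tips(a); save("w4",cv2.resize(a[0][130:380,150:420],None,fx=2.2,fy=2.2)); brass("wrist",*a)
E
```

```text
[ 471.25944624 -284.18573051  -19.22139478] 29.992248284802027
finger 1 zmin [ 3.  17.  22.3] inner y 1.1
finger -1 zmin [ 3.8 16.6 21.4] inner y 1.4
[277. 262.] all [470.4, -283.9, 43.9] ztop 27.6 topcirc [471.1, -283.7, 10.1] mean [ 472.4 -283.8] low [470.4, -283.9, 43.9]
[444. 278.] all [460.8, -379.2, 43.2] ztop 26.9 topcirc [461.8, -379.6, 35.0] mean [ 463.9 -377.4] low [460.8, -379.2, 43.2]
```

View pics/w4.png

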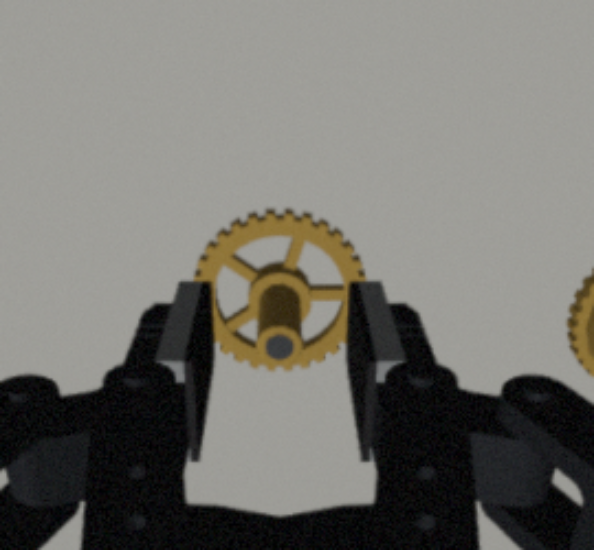

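The fingers straddle the pipe with tips at z≈20 while the TCP reads -19, so the tip offset is about +39 mm. Going down another 11 mm and closing.

Emit:
send_rows:
  increments:
    - {"slide":[0,0,-0.024],"turn":[0,0,0],"hand":-0.3}
    - {"slide":[0,0,-0.02],"turn":[0,0,0],"hand":-0.3}
    - {"slide":[0,0,0],"turn":[0,0,0],"hand":-1}
    - {"slide":[0,0,0],"turn":[0,0,0],"hand":-1}
    - {"slide":[0,0,0],"turn":[0,0,0],"hand":-1}
    - {"slide":[0,0,0],"turn":[0,0,0],"hand":-1}
  force: 40

```text
time_s: 4.95
eef_pos: [471.5, -284.4, -29.8]
eef_rot: [180.0, -0.0, -0.0]
ft_force: [-0.1, -0.7, -0.8]
width: 8.5
gripper_force: 38.9
```

Emit:
send_rows:
  increments:
    - {"slide":[0,0,0.04],"turn":[0,0,0],"hand":-1}
    - {"slide":[0,0,0.1],"turn":[0,0,0],"hand":-1}
    - {"slide":[0,0,0.1],"turn":[0,0,0],"hand":-1}
    - {"slide":[0.03,0.08,0],"turn":[0,0,0],"hand":-1}
    - {"slide":[0.04,0.12,0],"turn":[0,0,0],"hand":-1}
    - {"slide":[0.05,0.12,0],"turn":[0,0,0],"hand":-1}
    - {"slide":[0.05,0.12,0],"turn":[0,0,0],"hand":-1}
    - {"slide":[0.04,0.12,0],"turn":[0,0,0],"hand":-1}
    - {"slide":[0.04,0.12,0],"turn":[0,0,0],"hand":-1}
    - {"slide":[0.02,0.08,0],"turn":[0,0,0],"hand":-1}
    - {"slide":[0,0,-0.1],"turn":[0,0,0],"hand":-1}
    - {"slide":[0,0,-0.06],"turn":[0,0,0],"hand":-1}
    - {"slide":[0,0,0],"turn":[0,0,0],"hand":-1}

```text
time_s: 6.58
eef_pos: [537.3, -94.1, -11.1]
eef_rot: [-180.0, 0.2, -0.0]
ft_force: [0.6, 0.6, -0.3]
width: 8.7
gripper_force: 39.0
```

```bash
cat >> h.py <<'E'
def mat(a,n):
    m=cv2.inRange(cv2.cvtColor(a[0],cv2.COLOR_RGB2HSV),(100,90,30),(128,255,255)); m=cv2.morphologyEx(m,cv2.MORPH_CLOSE,np.ones((5,5)))
    c=max(cv2.findContours(m,0,2)[0],key=cv2.contourArea)[:,0]; print("mat",cv2.minAreaRect(onplane(c,3,a[2],a[3],n)[:,:2].astype(np.float32)))
E
python3 - <<'E'
from h import *
a=shot("wrist"); s=observe(); print(s["eef_pos"],s["width"]); tips(a); mat(a,"wrist");save("w5",a[0]); brass("wrist",*a)
E
```

```text
[538.27981329 -94.4608744  -10.27216889] 7.9610234781373155
finger 1 zmin [29.2 32.7 36.6] inner y 4.4
finger -1 zmin [28.4 33.4 36.6] inner y 3.9
mat ((542.7944946289062, 8.8626708984375), (279.619140625, 178.76829528808594), 88.54672241210938)
[277. 263.] all [537.5, -94.2, 42.4] ztop 47.4 topcirc [540.9, -93.3, 16.7] mean [539.7 -94.1] low 
[492. 414.] all [435.9, -239.7, 267.2] ztop 18.4 topcirc [450.6, -224.4, 224.9] mean [ 373.4 -286.5] low
```

View pics/w5.png

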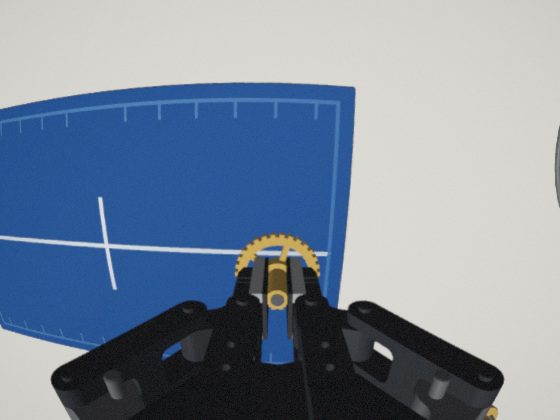

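The wheel is held level over the mat's long line, with the cross at (107,245). The mat now measures 280×179, centred at (542.5,8.5). Setting the wheel down, releasing, then going to the barrel.

Emit:
send_rows:
  increments:
    - {"slide":[0.008,0,-0.036],"turn":[0,0,0],"hand":-1}
    - {"slide":[0,0,-0.02],"turn":[0,0,0],"hand":-1}
    - {"slide":[0,0,-0.008],"turn":[0,0,0],"hand":-1}
    - {"slide":[0,0,0],"turn":[0,0,0],"hand":-1}

```text
time_s: 7.12
eef_pos: [540.8, -94.3, -26.1]
eef_rot: [-180.0, 0.0, -0.0]
ft_force: [-0.4, 0.3, -1.2]
width: 8.0
gripper_force: 39.0
```

Emit:
send_rows:
  increments:
    - {"slide":[0,0,0],"turn":[0,0,0],"hand":-0.5}
    - {"slide":[0,0,0],"turn":[0,0,0],"hand":-0.5}
    - {"slide":[0,0,0.04],"turn":[0,0,0],"hand":-0.5}
    - {"slide":[0,0,0.12],"turn":[0,0,0],"hand":-0.2}
    - {"slide":[0,0,0.16],"turn":[0,0,0],"hand":0.4}
    - {"slide":[-0.02,-0.08,0.04],"turn":[0,0,0],"hand":0.4}
    - {"slide":[-0.04,-0.14,0],"turn":[0,0,0],"hand":0.4}
    - {"slide":[-0.05,-0.18,0],"turn":[0,0,0],"hand":0.4}
    - {"slide":[-0.05,-0.18,0],"turn":[0,0,0],"hand":0.4}
    - {"slide":[-0.05,-0.18,0],"turn":[0,0,0],"hand":0.4}
    - {"slide":[-0.05,-0.18,0],"turn":[0,0,0],"hand":0.4}
    - {"slide":[-0.04,-0.14,0],"turn":[0,0,0],"hand":0.4}
    - {"slide":[-0.012,-0.06,0],"turn":[0,0,0],"hand":0.4}
    - {"slide":[0,0,-0.1],"turn":[0,0,0],"hand":0.4}
    - {"slide":[0,0,-0.1],"turn":[0,0,0],"hand":0.4}
    - {"slide":[0,0,0],"turn":[0,0,0],"hand":0.4}

```text
time_s: 9.12
eef_pos: [461.4, -377.0, 12.1]
eef_rot: [-179.8, 0.2, 0.0]
ft_force: [-0.1, 0.2, -0.5]
width: 60.0
gripper_force: 0.0
```

```bash
python3 - <<'E'
from h import *
a=shot("wrist"); s=observe(); print(s["eef_pos"],s["width"]); tips(a); brass("wrist",*a)
print("top");b=shot("top"); brass("top",*b)
E
```

```text
[ 462.5447031  -378.05804182   13.55315979] 59.86849796453398
finger 1 zmin [ 7.7 12.7 19. ] inner y 2.0
finger -1 zmin [ 5.2 10.4 14.5] inner y 2.7
[282. 244.] all [457.1, -381.3, 51.6] ztop 27.1 topcirc [462.2, -380.0, 34.1] mean [ 463.7 -380. ] low [457.1, -381.3, 51.6]
top
[442. 145.] all [759.9, -461.1, 55.1] ztop 28.6 topcirc [757.6, -458.6, 50.5] mean [ 757.8 -459.4] low 
[316. 220.] all [538.3, -95.8, 39.9] ztop 31.3 topcirc [538.5, -94.9, 9.4] mean [538.  -94.7] low [537.9, -96.4, 39.8]
[382. 286.] all [351.9, -282.2, 52.1] ztop 39.1 topcirc [352.3, -282.3, 41.0] mean [ 352.2 -282. ] low
```

The wheel stands upright on the mat. Grasping the barrel.

Emit:
send_rows:
  increments:
    - {"slide":[0,-0.006,-0.08],"turn":[0,0,0],"hand":0.4}
    - {"slide":[0,0,-0.06],"turn":[0,0,0],"hand":0.4}
    - {"slide":[0,0,-0.04],"turn":[0,0,0],"hand":0.4}
    - {"slide":[0,0,0],"turn":[0,0,0],"hand":0}
    - {"slide":[0,0,0],"turn":[0,0,0],"hand":-0.3}
    - {"slide":[0,0,0],"turn":[0,0,0],"hand":-0.4}
    - {"slide":[0,0,0],"turn":[0,0,0],"hand":-0.4}
  force: 50

```text
time_s: 10.1
eef_pos: [463.0, -381.0, -30.7]
eef_rot: [180.0, -0.0, -0.0]
ft_force: [-0.2, -0.6, -1.2]
width: 32.4
gripper_force: 62.4
```

```bash
python3 - <<'E'
from h import *
a=shot("wrist"); s=observe(); print(s["eef_pos"],s["width"],s["gripper_force"]); tips(a); brass("wrist",*a)
E
```

```text
[ 462.96896144 -380.89818391  -30.79988636] 32.480583101887625 62.41808841994498
finger 1 zmin [ 4.2  9.3 11.9] inner y 1.2
finger -1 zmin [ 3.5  8.6 11.2] inner y 1.5
[277. 281.] all [459.0, -377.7, 50.5] ztop 27.1 topcirc [462.0, -381.2, 35.1] mean [ 464.6 -380.9] low [459.0, -377.7, 50.5]
[145. 403.] all [416.7, -317.2, 132.2] ztop 95.2 topcirc [466.1, -344.2, 20.2] mean [ 470.5 -346.7] low
```

Emit:
send_rows:
  increments:
    - {"slide":[0,0,0.05],"turn":[0,0,0],"hand":-1}
    - {"slide":[0,0,0.12],"turn":[0,0,0],"hand":-1}
    - {"slide":[0,0,0.15],"turn":[0,0,0],"hand":-1}
    - {"slide":[0.01,0.06,0],"turn":[0,0,0],"hand":-1}
    - {"slide":[0.02,0.12,0],"turn":[0,0,0],"hand":-1}
    - {"slide":[0.028,0.17,0],"turn":[0,0,0],"hand":-1}
    - {"slide":[0.028,0.17,0],"turn":[0,0,0],"hand":-1}
    - {"slide":[0.028,0.17,0],"turn":[0,0,0],"hand":-1}
    - {"slide":[0.028,0.17,0],"turn":[0,0,0],"hand":-1}
    - {"slide":[0.028,0.17,0],"turn":[0,0,0],"hand":-1}
    - {"slide":[0.028,0.17,0],"turn":[0,0,0],"hand":-1}
    - {"slide":[0.028,0.17,0],"turn":[0,0,0],"hand":-1}
    - {"slide":[0.028,0.17,0],"turn":[0,0,0],"hand":-1}
    - {"slide":[0.028,0.17,0],"turn":[0,0,0],"hand":-1}
    - {"slide":[0.028,0.17,0],"turn":[0,0,0],"hand":-1}
    - {"slide":[0.018,0.06,0],"turn":[0,0,0],"hand":-1}
    - {"slide":[0,0,-0.1],"turn":[0,0,0],"hand":-1}
    - {"slide":[0,0,-0.12],"turn":[0,0,0],"hand":-1}
    - {"slide":[0,0,-0.04],"turn":[0,0,0],"hand":-1}
    - {"slide":[0,0,0],"turn":[0,0,0],"hand":-1}

```text
time_s: 12.65
eef_pos: [543.8, 103.7, -16.8]
eef_rot: [180.0, 0.1, -0.0]
ft_force: [-0.2, -0.4, -0.8]
width: 32.1
gripper_force: 62.6
```

Emit:
send_rows:
  increments:
    - {"slide":[0,0,-0.026],"turn":[0,0,0],"hand":-1}
    - {"slide":[0,0,-0.016],"turn":[0,0,0],"hand":-1}
    - {"slide":[0,0,-0.003],"turn":[0,0,0],"hand":-1}
    - {"slide":[0,0,0],"turn":[0,0,0],"hand":-1}

```text
time_s: 13.15
eef_pos: [545.1, 104.2, -27.0]
eef_rot: [-180.0, -0.0, -0.0]
ft_force: [0.0, -0.2, -1.1]
width: 32.5
gripper_force: 62.6
```

Emit:
send_rows:
  increments:
    - {"slide":[0,0,-0.002],"turn":[0,0,0],"hand":-0.1}
    - {"slide":[0,0,0],"turn":[0,0,0],"hand":0.1}
    - {"slide":[0,0,0],"turn":[0,0,0],"hand":0.3}
    - {"slide":[0,0,0.04],"turn":[0,0,0],"hand":0.3}
    - {"slide":[0,0,0.12],"turn":[0,0,0],"hand":0.3}
    - {"slide":[0,0,0.16],"turn":[0,0,0],"hand":1}
    - {"slide":[-0.02,0.06,0.1],"turn":[0,0,0],"hand":1}
    - {"slide":[-0.05,0.13,0],"turn":[0,0,0],"hand":1}
    - {"slide":[-0.07,0.17,0],"turn":[0,0,0],"hand":1}
    - {"slide":[-0.07,0.17,0],"turn":[0,0,0],"hand":1}
    - {"slide":[-0.07,0.17,0],"turn":[0,0,0],"hand":1}
    - {"slide":[-0.06,0.17,0],"turn":[0,0,0],"hand":1}
    - {"slide":[-0.04,0.15,0],"turn":[0,0,0],"hand":1}
    - {"slide":[0,0.06,0],"turn":[0,0,0],"hand":1}
    - {"slide":[0,0,0],"turn":[0,0,0],"hand":1}

```text
time_s: 15.02
eef_pos: [450.3, 374.7, 77.8]
eef_rot: [-180.0, -0.0, 0.1]
ft_force: [0.1, -0.3, -0.7]
width: 85.5
gripper_force: 0.0
```

```bash
cat >> h.py <<'E'
def tall(a,n,zl=6,zh=60,r=200):
    P=cloud(a[1],a[2],a[3],n); c=observe()["eef_pos"]
    z=P[...,2]; m=((z>zl)&(z<zh)&(np.hypot(P[...,0]-c[0],P[...,1]-c[1])<r)).astype(np.uint8)
    m=cv2.morphologyEx(m,cv2.MORPH_OPEN,np.ones((3,3)))
    k,l,st,ce=cv2.connectedComponentsWithStats(m)
    for i in range(1,k):
        if st[i,4]<60: continue
        p=P[l==i]; zt=np.percentile(p[:,2],95); t=p[p[:,2]>zt-5]; e=cv2.minEnclosingCircle(t[:,:2].astype(np.float32))
        print(ce[i].round(0),st[i,4],"zt",zt.round(1),"circ",np.round(e[0],1),round(2*e[1],1),"rgb",a[0][l==i].mean(0).round(0))
E
python3 - <<'E'
from h import *
a=shot("wrist"); s=observe(); print(s["eef_pos"],s["width"],s["joint_positions"]); tall(a,"wrist"); brass("wrist",*a); save("w6",a[0])
print("top");b=shot("top"); brass("top",*b); np.savez("/tmp/w",im=a[0],d=a[1],K=a[2],T=a[3])
E
```

```text
[450.25345222 373.76595717  77.53576755] 85.7560784851345 [ 3.72800561e+01  1.13147627e+01  1.09756031e+02 -3.91215270e-02
  5.89359058e+01  1.27285128e+02]
[331.  33.] 1528 zt 57.5 circ [591.2 333.7] 47.6 rgb [104. 106.  97.]
[192.  78.] 2689 zt 20.6 circ [556.5 437.1] 60.2 rgb [30. 80. 41.]
[401. 168.] 295 zt 28.4 circ [489. 278.] 10.3 rgb [97. 79. 43.]
[270. 207.] 2561 zt 20.5 circ [457.1 379.9] 59.4 rgb [106. 107. 104.]
[273. 322.] 2097 zt 20.2 circ [348.3 378.3] 60.6 rgb [55. 28. 71.]
[548. 122.] all [546.7, 102.8, 48.1] ztop 29.1 topcirc [543.6, 111.3, 30.5] mean [542.6 117.8] low [546.5, 102.7, 48.0]
[396. 166.] all [489.6, 277.0, 27.0] ztop 28.2 topcirc [489.3, 278.1, 9.8] mean [489.8 278.6] low [489.6, 277.0, 27.0]
top
[443. 146.] all [760.0, -461.9, 56.3] ztop 29.1 topcirc [757.2, -460.7, 50.7] mean [ 759.3 -460.2] low 
[248. 218.] all [542.6, 103.0, 38.2] ztop 34.6 topcirc [541.7, 103.4, 31.9] mean [541.7 103.6] low 
[316. 220.] all [538.3, -95.6, 39.6] ztop 30.8 topcirc [538.6, -95.1, 9.5] mean [538.  -94.8] low [538.3, -95.5, 39.5]
[382. 286.] all [352.5, -282.2, 52.3] ztop 38.9 topcirc [352.2, -282.7, 40.7] mean [ 352.3 -282.2] low
```

View pics/w6.png

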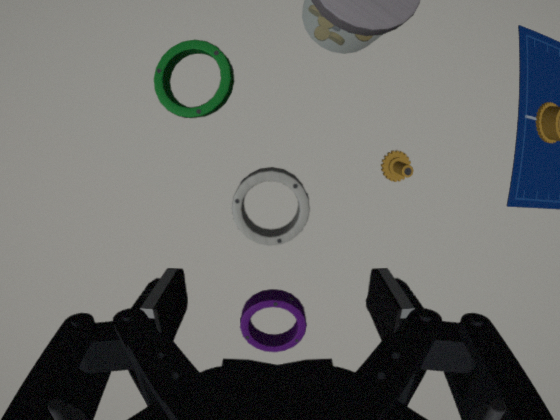

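The grey ring is at (270,207), world (457,380), 59.4 mm across and 20.5 mm high. The barrel stands on the mat. Grasping the ring.

Emit:
send_rows:
  increments:
    - {"slide":[0.014,0.012,-0.08],"turn":[0,0,0],"hand":1}
    - {"slide":[0.014,0.012,-0.14],"turn":[0,0,0],"hand":1}
    - {"slide":[0,0,-0.12],"turn":[0,0,0],"hand":1}
    - {"slide":[0,0,-0.06],"turn":[0,0,0],"hand":1}
    - {"slide":[0,0,-0.04],"turn":[0,0,0],"hand":1}
    - {"slide":[0,0,0],"turn":[0,0,0],"hand":1}

```text
time_s: 15.88
eef_pos: [456.8, 379.8, -33.2]
eef_rot: [180.0, 0.0, -0.0]
ft_force: [-0.3, 0.9, 0.3]
width: 85.4
gripper_force: 0.0
```

```bash
python3 - <<'E'
from h import *
a=shot("wrist"); s=observe(); print(s["eef_pos"],s["width"],s["ft_force"]); tall(a,"wrist",zl=10,zh=24);
P=cloud(a[1],a[2],a[3],"wrist")
for u in (130,150,165,175,380,395,410): print(u,[P[v,u].round(0).tolist() for v in(262,270,278,286)])
E
```

```text
[457.40267029 380.31239779 -32.33729788] 85.14627182945725 [ 0.1507242  -0.35032866  0.5922497 ]
[140.  67.] 7878 zt 20.6 circ [556.7 437.6] 60.5 rgb [27. 78. 38.]
[399.  10.] 706 zt 23.1 circ [580.6 327.6] 27.9 rgb [100. 104.  99.]
[484. 218.] 324 zt 22.8 circ [489.7 278.4] 10.1 rgb [77. 61. 29.]
[277. 283.] 7104 zt 20.3 circ [456.9 380. ] 60.7 rgb [102. 103. 100.]
[181. 285.] 325 zt 23.6 circ [457.7 425.3] 23.1 rgb [25. 25. 24.]
[373. 285.] 322 zt 23.5 circ [457.5 334.4] 22.6 rgb [31. 31. 31.]
[432. 396.] 677 zt 23.2 circ [365.7 277.8] 23.9 rgb [8. 8. 9.]
130 [[461.0, 457.0, -0.0], [456.0, 458.0, -1.0], [451.0, 459.0, -0.0], [445.0, 461.0, -2.0]]
150 [[461.0, 446.0, -2.0], [457.0, 446.0, -0.0], [452.0, 447.0, -0.0], [464.0, 434.0, 29.0]]
165 [[462.0, 437.0, -0.0], [457.0, 438.0, -1.0], [468.0, 427.0, 28.0], [469.0, 424.0, 36.0]]
175 [[462.0, 432.0, -1.0], [469.0, 424.0, 22.0], [468.0, 422.0, 28.0], [465.0, 422.0, 30.0]]
380 [[462.0, 327.0, -0.0], [468.0, 335.0, 21.0], [469.0, 337.0, 29.0], [466.0, 338.0, 32.0]]
395 [[462.0, 319.0, -0.0], [457.0, 318.0, -0.0], [452.0, 318.0, -0.0], [468.0, 332.0, 35.0]]
410 [[461.0, 310.0, -1.0], [456.0, 310.0, -0.0], [451.0, 309.0, -1.0], [446.0, 307.0, -1.0]]
```

Emit:
send_rows:
  increments:
    - {"slide":[0,0,-0.026],"turn":[0,0,0],"hand":1}
    - {"slide":[0,0,0],"turn":[0,0,0],"hand":0.6}
    - {"slide":[0,0,0],"turn":[0,0,0],"hand":0.3}
    - {"slide":[0,0,0],"turn":[0,0,0],"hand":0.2}
    - {"slide":[0,0,0],"turn":[0,0,0],"hand":0.2}
  force: 50

```text
time_s: 16.55
eef_pos: [457.4, 380.7, -38.2]
eef_rot: [-180.0, -0.1, -0.0]
ft_force: [-0.7, -0.9, 5.7]
width: 59.0
gripper_force: 54.0
```

Emit:
send_rows:
  increments:
    - {"slide":[0,0,0.04],"turn":[0,0,0],"hand":0}
    - {"slide":[0,0,0.12],"turn":[0,0,0],"hand":0}
    - {"slide":[0,0,0.12],"turn":[0,0,0],"hand":0}
    - {"slide":[0.02,-0.06,0],"turn":[0,0,0],"hand":0}
    - {"slide":[0.03,-0.12,0],"turn":[0,0,0],"hand":0}
    - {"slide":[0.034,-0.16,0],"turn":[0,0,0],"hand":0}
    - {"slide":[0.034,-0.16,0],"turn":[0,0,0],"hand":0}
    - {"slide":[0.034,-0.16,0],"turn":[0,0,0],"hand":0}
    - {"slide":[0.034,-0.16,0],"turn":[0,0,0],"hand":0}
    - {"slide":[0.034,-0.16,0],"turn":[0,0,0],"hand":0}
    - {"slide":[0.034,-0.16,0],"turn":[0,0,0],"hand":0}
    - {"slide":[0.034,-0.16,0],"turn":[0,0,0],"hand":0}
    - {"slide":[0.03,-0.13,0],"turn":[0,0,0],"hand":0}
    - {"slide":[0.022,-0.06,0],"turn":[0,0,0],"hand":0}
    - {"slide":[0,0,-0.12],"turn":[0,0,0],"hand":0}
    - {"slide":[0,0,-0.1],"turn":[0,0,0],"hand":0}
    - {"slide":[0,0,0],"turn":[0,0,0],"hand":0}

```text
time_s: 18.68
eef_pos: [538.5, 8.0, -27.0]
eef_rot: [-180.0, 0.4, -0.0]
ft_force: [-0.6, 0.4, -0.4]
width: 58.7
gripper_force: 53.9
```

```bash
python3 - <<'E'
from h import *
a=shot("wrist"); s=observe(); print(s["eef_pos"],s["width"],s["ft_force"]); tall(a,"wrist",zl=25,zh=45);mat(a,"wrist"); save("w7",a[0]); brass("wrist",*a)
E
```

```text
[540.16726152   7.96680732 -25.48924032] 59.033147571512856 [-1.12800629  0.68430452 -0.67213595]
[277. 290.] 8688 zt 41.0 circ [546.2   8.1] 86.0 rgb [137. 139. 137.]
[ 83. 274.] 2669 zt 33.9 circ [545.  103.6] 32.9 rgb [181. 158. 103.]
[481. 281.] 317 zt 31.5 circ [541.  -94.1] 11.1 rgb [139. 120.  77.]
mat ((553.0701904296875, 8.1336669921875), (277.3326416015625, 158.10667419433594), 88.61341857910156)
[ 95. 262.] all [545.2, 105.1, 43.8] ztop 29.9 topcirc [545.1, 104.1, 35.0] mean [546.6 101.4] low [545.4, 105.1, 43.8]
[461. 262.] all [539.1, -95.4, 47.6] ztop 30.3 topcirc [540.9, -93.9, 10.9] mean [542.  -92.3] low [539.1, -95.4, 47.6]
[550. 408.] all [445.1, -173.6, 317.8] ztop 114.2 topcirc [550.4, -58.1, 5.9] mean [551.4 -57.6] low [368.5, -270.4, 25.2]
```

View pics/w7.png

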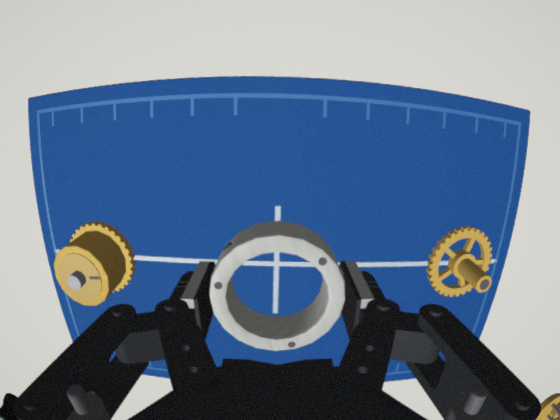

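The ring is level with the line cross seen through its bore at (277,265). Setting it down, releasing, then going over the movement.

Emit:
send_rows:
  increments:
    - {"slide":[0.002,0,-0.026],"turn":[0,0,0],"hand":0}
    - {"slide":[0,0,-0.016],"turn":[0,0,0],"hand":0}
    - {"slide":[0,0,-0.004],"turn":[0,0,0],"hand":0}
    - {"slide":[0,0,0],"turn":[0,0,0],"hand":0.5}
    - {"slide":[0,0,0],"turn":[0,0,0],"hand":0.8}
    - {"slide":[0,0,0.04],"turn":[0,0,0],"hand":0.8}
    - {"slide":[0,0,0.16],"turn":[0,0,0],"hand":0.8}
    - {"slide":[0,0,0.2],"turn":[0,0,0],"hand":0.8}
    - {"slide":[-0.04,-0.06,0],"turn":[0,0,0],"hand":0.8}
    - {"slide":[-0.09,-0.14,0],"turn":[0,0,0],"hand":0.8}
    - {"slide":[-0.12,-0.18,0],"turn":[0,0,0],"hand":0.8}
    - {"slide":[-0.12,-0.18,0],"turn":[0,0,0],"hand":0.8}
    - {"slide":[-0.12,-0.18,0],"turn":[0,0,0],"hand":0.8}
    - {"slide":[-0.12,-0.18,0],"turn":[0,0,0],"hand":0.8}
    - {"slide":[-0.09,-0.14,0],"turn":[0,0,0],"hand":0.8}
    - {"slide":[-0.05,-0.1,0],"turn":[0,0,0],"hand":0.8}
    - {"slide":[0,0,0],"turn":[0,0,0],"hand":0.8}

```text
time_s: 20.85
eef_pos: [353.6, -283.4, 64.1]
eef_rot: [-180.0, 0.0, -0.2]
ft_force: [0.2, 0.4, -0.3]
width: 76.9
gripper_force: 0.0
```

```bash
python3 - <<'E'
from h import *
a=shot("wrist"); s=observe(); print(s["eef_pos"],s["width"],s["joint_positions"]); brass("wrist",*a)
b=shot("top"); tall(b,"top",zl=8,zh=60,r=420)
E
```

```text
[ 354.04142091 -282.44005633   63.99645818] 77.22681103788975 [-4.17499600e+01 -1.88657946e+00  1.25746153e+02  2.39321500e-02
  5.61902814e+01  4.84054544e+01]
[53. 13.] all [542.5, -93.6, 47.2] ztop 30.8 topcirc [540.6, -94.9, 12.2] mean [539.4 -96.1] low [542.5, -93.6, 47.2]
[275. 218.] all [349.9, -283.1, 62.1] ztop 36.9 topcirc [354.2, -281.9, 41.4] mean [ 355.2 -282. ] low 
[354. 150.] 227 zt 27.6 circ [ 746.8 -203.4] 73.0 rgb [112.  54.  52.]
[397. 198.] 677 zt 19.4 circ [ 605.8 -326.5] 119.8 rgb [84. 85. 85.]
[382. 283.] 140 zt 38.4 circ [ 356.7 -283.7] 36.2 rgb [123. 102.  62.]
[295. 393.] 1037 zt 51.6 circ [ 40.4 -24.6] 104.4 rgb [47. 57. 57.]
```

Emit:
send_rows:
  increments:
    - {"slide":[0,0,-0.08],"turn":[0,0,0],"hand":0.8}
    - {"slide":[0,0,-0.12],"turn":[0,0,0],"hand":0.8}
    - {"slide":[0,0,-0.08],"turn":[0,0,0],"hand":0.8}
    - {"slide":[0,0,-0.05],"turn":[0,0,0],"hand":0.8}
    - {"slide":[0,0,-0.03],"turn":[0,0,0],"hand":0.8}
    - {"slide":[0,0,0],"turn":[0,0,0],"hand":0.3}
    - {"slide":[0,0,0],"turn":[0,0,0],"hand":0}
    - {"slide":[0,0,0],"turn":[0,0,0],"hand":-0.2}
    - {"slide":[0,0,0],"turn":[0,0,0],"hand":-0.2}
  force: 60

```text
time_s: 22.08
eef_pos: [355.8, -282.9, -24.6]
eef_rot: [179.9, -0.1, -0.0]
ft_force: [0.6, 1.4, 6.1]
width: 40.3
gripper_force: 61.4
```

```bash
python3 - <<'E'
from h import *
a=shot("wrist"); s=observe(); print(s["eef_pos"],s["width"],s["gripper_force"],s["ft_force"]); brass("wrist",*a); tips(a)
E
```

```text
[ 355.7974189  -282.87202442  -24.56588023] 39.96688605341219 61.40339492505079 [-0.08745779  1.99486661  6.09568763]
[277. 280.] all [349.5, -278.3, 66.8] ztop 36.9 topcirc [354.3, -282.4, 42.9] mean [ 356.6 -282.8] low 
finger 1 zmin [12.  16.2 18.3] inner y 8.2
finger -1 zmin [12.4 15.9 17.8] inner y 7.7
```

Emit:
send_rows:
  increments:
    - {"slide":[0,0,0.04],"turn":[0,0,0],"hand":-0.5}
    - {"slide":[0,0,0.12],"turn":[0,0,0],"hand":-0.5}
    - {"slide":[0,0,0.12],"turn":[0,0,0],"hand":-0.5}
    - {"slide":[0.03,0.06,0],"turn":[0,0,0],"hand":-0.5}
    - {"slide":[0.05,0.12,0],"turn":[0,0,0],"hand":-0.5}
    - {"slide":[0.07,0.16,0],"turn":[0,0,0],"hand":-0.5}
    - {"slide":[0.07,0.16,0],"turn":[0,0,0],"hand":-0.5}
    - {"slide":[0.07,0.16,0],"turn":[0,0,0],"hand":-0.5}
    - {"slide":[0.07,0.16,0],"turn":[0,0,0],"hand":-0.5}
    - {"slide":[0.06,0.16,0],"turn":[0,0,0],"hand":-0.5}
    - {"slide":[0.05,0.12,0],"turn":[0,0,0],"hand":-0.5}
    - {"slide":[0.03,0.06,0],"turn":[0,0,0],"hand":-0.5}
    - {"slide":[0,0,0],"turn":[0,0,0],"hand":-0.5}

```text
time_s: 23.75
eef_pos: [479.4, 8.7, 43.4]
eef_rot: [180.0, 0.1, 0.1]
ft_force: [-0.5, -1.0, -1.7]
width: 39.7
gripper_force: 61.1
```

```bash
python3 - <<'E'
from h import *
a=shot("wrist"); s=observe(); print(s["eef_pos"],s["width"],s["gripper_force"]); tall(a,"wrist",zl=12,zh=45); brass("wrist",*a); mat(a,"wrist");save("w8",a[0])
E
```

```text
[479.03928907   7.86207545  43.50190324] 40.49583375803428 61.10499850125052
[279. 137.] 3648 zt 23.6 circ [542.4   7.7] 60.1 rgb [176. 178. 175.]
[131. 139.] 2268 zt 33.6 circ [544.5 103.8] 33.8 rgb [176. 153.  98.]
[434. 145.] 321 zt 31.5 circ [540.6 -93.8] 10.7 rgb [147. 126.  76.]
[137. 138.] all [542.4, 106.6, 48.0] ztop 30.2 topcirc [544.8, 103.6, 34.2] mean [544.8 102.3] low [541.8, 106.2, 47.9]
[423. 143.] all [541.0, -95.0, 43.6] ztop 30.6 topcirc [540.6, -93.8, 10.7] mean [540.8 -93. ] low [541.0, -95.0, 43.6]
[  1. 214.] all [488.3, 268.8, 18.5] ztop 4.5 topcirc [488.3, 268.8, 18.5] mean [487.6 266.9] low [488.3, 268.8, 18.5]
[277. 280.] all [482.0, 8.7, 50.1] ztop 104.9 topcirc [478.1, 8.8, 42.5] mean [480.3   8.7] low 
mat ((542.650634765625, 8.384140014648438), (277.765625, 178.11473083496094), 88.5511703491211)
```

View pics/w8.png

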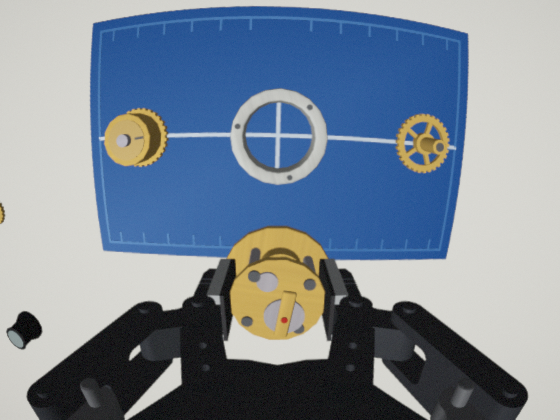

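The ring is centred on the cross at (279,137), world (542.4,7.7), with the barrel left and the wheel right. The movement hangs level at (478.2,8.7). Moving over the ring and starting the insertion.

Emit:
send_rows:
  increments:
    - {"slide":[0.06,0,0],"turn":[0,0,0],"hand":-0.5}
    - {"slide":[0.1,-0.004,0],"turn":[0,0,0],"hand":-0.5}
    - {"slide":[0.07,0,0],"turn":[0,0,0],"hand":-0.5}
    - {"slide":[0.026,0,-0.06],"turn":[0,0,0],"hand":-0.5}
    - {"slide":[0,0,-0.08],"turn":[0,0,0],"hand":-0.5}
    - {"slide":[0,0,-0.03],"turn":[0,0,0],"hand":-0.5}
    - {"slide":[0,0,-0.02],"turn":[0,0,0],"hand":-0.5}
    - {"slide":[0,0,-0.01],"turn":[0,0,0],"hand":-0.5}
    - {"slide":[0,0,0],"turn":[0,0,0],"hand":-0.5}

```text
time_s: 24.92
eef_pos: [544.2, 6.7, -5.3]
eef_rot: [180.0, -0.0, -0.0]
ft_force: [0.6, -0.8, -1.6]
width: 40.2
gripper_force: 61.1
```

```bash
python3 - <<'E'
from h import *
a=shot("wrist"); s=observe(); print(s["eef_pos"],s["width"],s["ft_force"]); brass("wrist",*a); tall(a,"wrist",zl=12,zh=26,r=70)
E
```

```text
[544.39793406   6.7015283   -5.12686916] 40.27619681995722 [-0.1694534  -0.58981378 -2.34605855]
[113. 255.] all [544.8, 103.7, 41.3] ztop 30.0 topcirc [544.5, 103.6, 34.4] mean [546.4 101.7] low [544.8, 103.7, 41.3]
[441. 256.] all [540.6, -95.8, 46.3] ztop 30.4 topcirc [540.8, -93.8, 10.8] mean [542.1 -92.6] low [540.6, -95.8, 46.3]
[277. 280.] all [533.8, 13.9, 76.6] ztop 56.1 topcirc [542.4, 6.4, 43.2] mean [544.9   6.8] low 
[272. 228.] 1657 zt 23.2 circ [550.3   7.8] 57.5 rgb [151. 153. 149.]
```

Emit:
send_rows:
  increments:
    - {"slide":[0,0.003,-0.008],"turn":[0,0,0],"hand":-0.5}
    - {"slide":[0,0,-0.006],"turn":[0,0,0],"hand":-0.5}
    - {"slide":[0,0,-0.003],"turn":[0,0,0],"hand":-0.5}
    - {"slide":[0,0,0],"turn":[0,0,0],"hand":-0.5}

```text
time_s: 25.48
eef_pos: [544.0, 7.5, -9.5]
eef_rot: [-180.0, 0.0, -0.0]
ft_force: [-3.1, 0.3, 3.0]
width: 40.1
gripper_force: 61.8
```

Emit:
send_rows:
  increments:
    - {"slide":[0,0,-0.002],"turn":[0,0,0],"hand":0.1}
    - {"slide":[0,0,0],"turn":[0,0,0],"hand":0.3}
    - {"slide":[0,0,0],"turn":[0,0,0],"hand":0.5}
    - {"slide":[0,0,0.04],"turn":[0,0,0],"hand":0.5}
    - {"slide":[0,0,0.14],"turn":[0,0,0],"hand":0.5}
    - {"slide":[0,0,0.18],"turn":[0,0,0],"hand":0.2}
    - {"slide":[-0.02,0.06,0],"turn":[0,0,0],"hand":0}
    - {"slide":[-0.03,0.12,0],"turn":[0,0,0],"hand":-0.3}
    - {"slide":[-0.04,0.18,0],"turn":[0,0,0],"hand":-0.3}
    - {"slide":[-0.04,0.18,0],"turn":[0,0,0],"hand":-0.3}
    - {"slide":[-0.04,0.18,0],"turn":[0,0,0],"hand":-0.3}
    - {"slide":[-0.03,0.18,0],"turn":[0,0,0],"hand":-0.3}
    - {"slide":[-0.018,0.12,0],"turn":[0,0,0],"hand":-0.3}
    - {"slide":[0,0.06,-0.1],"turn":[0,0,0],"hand":-0.3}
    - {"slide":[0,0,-0.1],"turn":[0,0,0],"hand":-0.3}
    - {"slide":[0,0,0],"turn":[0,0,0],"hand":-0.3}

```text
time_s: 27.48
eef_pos: [486.2, 276.6, 26.8]
eef_rot: [179.8, 0.3, 0.0]
ft_force: [-0.8, 0.1, 0.3]
width: 29.9
gripper_force: 0.0
```

```bash
python3 - <<'E'
from h import *
a=shot("wrist"); s=observe(); print(s["eef_pos"],s["width"],s["joint_positions"][5]); brass("wrist",*a)
b=shot("top"); brass("top",*b); np.savez("/tmp/top2",im=b[0])
E
```

```text
[487.67311772 276.97920718  28.29975971] 30.064733767344226 117.03710651278587
[218.  67.] all [586.5, 304.7, 10.1] ztop 60.9 topcirc [586.3, 304.2, 9.5] mean [586.4 303.8] low 
[515. 158.] all [543.9, 105.2, 41.6] ztop 29.9 topcirc [543.8, 105.0, 35.3] mean [544.4 107.6] low [543.9, 105.2, 41.6]
[276. 228.] all [489.4, 277.7, 26.5] ztop 28.0 topcirc [489.9, 277.5, 10.1] mean [490.9 277.7] low [489.4, 277.7, 26.5]
[443. 145.] all [760.0, -462.4, 55.7] ztop 28.9 topcirc [757.6, -461.5, 50.7] mean [ 758.5 -460.1] low 
[282. 218.] all [541.4, 6.5, 53.4] ztop 53.2 topcirc [539.8, 7.2, 40.7] mean [540.4   5.7] low 
[248. 218.] all [542.6, 102.8, 37.9] ztop 34.7 topcirc [541.4, 103.5, 32.6] mean [540.7 103.3] low 
[316. 220.] all [538.7, -95.3, 40.2] ztop 32.5 topcirc [538.4, -94.5, 9.6] mean [538.  -94.7] low [538.7, -95.3, 40.2]
```

Emit:
send_rows:
  increments:
    - {"slide":[0.006,0.002,-0.08],"turn":[0,0,0],"hand":-0.3}
    - {"slide":[0,0,-0.08],"turn":[0,0,0],"hand":-0.3}
    - {"slide":[0,0,-0.05],"turn":[0,0,0],"hand":-0.3}
    - {"slide":[0,0,-0.024],"turn":[0,0,0],"hand":-0.3}
    - {"slide":[0,0,0],"turn":[0,0,0],"hand":-0.3}
    - {"slide":[0,0,0],"turn":[0,0,0],"hand":-1}
    - {"slide":[0,0,0],"turn":[0,0,0],"hand":-1}
    - {"slide":[0,0,0],"turn":[0,0,0],"hand":-1}
    - {"slide":[0,0,0],"turn":[0,0,0],"hand":-1}
  force: 40

```text
time_s: 28.7
eef_pos: [491.7, 278.3, -28.1]
eef_rot: [-180.0, -0.1, -0.0]
ft_force: [-0.0, -0.3, 4.3]
width: 8.3
gripper_force: 39.2
```

Emit:
send_rows:
  increments:
    - {"slide":[0,0,0.06],"turn":[0,0,0],"hand":-1}
    - {"slide":[0,0,0.14],"turn":[0,0,0],"hand":-1}
    - {"slide":[0,0,0.16],"turn":[0,0,0],"hand":-1}
    - {"slide":[0.01,-0.06,0],"turn":[0,0,0],"hand":-1}
    - {"slide":[0.01,-0.12,0],"turn":[0,0,0],"hand":-1}
    - {"slide":[0.014,-0.16,0],"turn":[0,0,0],"hand":-1}
    - {"slide":[0.014,-0.16,0],"turn":[0,0,0],"hand":-1}
    - {"slide":[0.014,-0.16,0],"turn":[0,0,0],"hand":-1}
    - {"slide":[0.014,-0.16,0],"turn":[0,0,0],"hand":-1}
    - {"slide":[0.014,-0.16,0],"turn":[0,0,0],"hand":-1}
    - {"slide":[0.014,-0.16,0],"turn":[0,0,0],"hand":-1}
    - {"slide":[0.014,-0.16,0],"turn":[0,0,0],"hand":-1}
    - {"slide":[0.014,-0.16,0],"turn":[0,0,0],"hand":-1}
    - {"slide":[0.014,-0.16,0],"turn":[0,0,0],"hand":-1}
    - {"slide":[0.014,-0.16,0],"turn":[0,0,0],"hand":-1}
    - {"slide":[0.014,-0.16,0],"turn":[0,0,0],"hand":-1}
    - {"slide":[0.014,-0.16,0],"turn":[0,0,0],"hand":-1}
    - {"slide":[0.014,-0.16,0],"turn":[0,0,0],"hand":-1}
    - {"slide":[0.01,-0.12,0],"turn":[0,0,0],"hand":-1}
    - {"slide":[0,-0.04,0],"turn":[0,0,0],"hand":-1}

```text
time_s: 31.2
eef_pos: [542.8, -328.5, 60.2]
eef_rot: [-180.0, 0.1, -0.1]
ft_force: [-0.2, 0.0, 0.7]
width: 8.0
gripper_force: 39.0
```

```bash
python3 - <<'E'
from h import *
a=shot("wrist"); s=observe(); print(s["eef_pos"],s["width"],s["gripper_force"]); tall(a,"wrist",zl=9,zh=24,r=150); brass("wrist",*a); tall(a,"wrist",zl=80,zh=140,r=60)
save("w9",a[0])
E
```

```text
[ 542.84524869 -328.78252432   60.32075305] 8.395473508635169 39.033347368240356
[274. 130.] 10967 zt 16.9 circ [ 608.1 -326.2] 120.6 rgb [90. 91. 91.]
[ 28. 221.] all [541.9, -92.5, 48.0] ztop 30.4 topcirc [541.9, -95.3, 10.6] mean [541.8 -96.2] low [541.9, -92.5, 48.0]
[277. 286.] 4136 zt 137.9 circ [ 551.  -328.8] 36.5 rgb [52. 47. 38.]
[337. 310.] 70 zt 139.7 circ [ 549.9 -351.2] 5.9 rgb [27. 27. 27.]
```

View pics/w9.png

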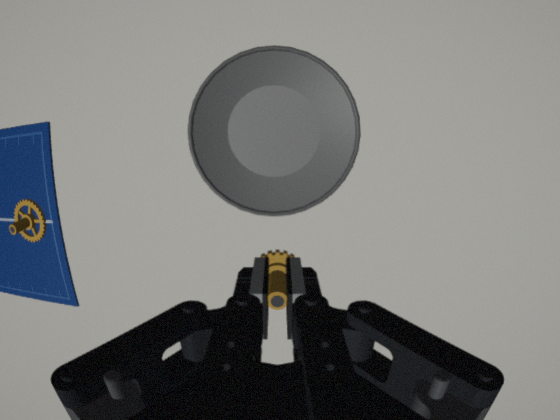

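The saucer is at (274,130), world (608.1,-326.2), 120.6 mm across. The wheel hangs upright. Moving over its middle and lowering.

Emit:
send_rows:
  increments:
    - {"slide":[0.06,0.01,0],"turn":[0,0,0],"hand":-1}
    - {"slide":[0.1,0,0],"turn":[0,0,0],"hand":-1}
    - {"slide":[0.07,0,0],"turn":[0,0,0],"hand":-1}
    - {"slide":[0.032,0,-0.06],"turn":[0,0,0],"hand":-1}
    - {"slide":[0,0,-0.12],"turn":[0,0,0],"hand":-1}
    - {"slide":[0,0,-0.07],"turn":[0,0,0],"hand":-1}
    - {"slide":[0,0,-0.05],"turn":[0,0,0],"hand":-1}
    - {"slide":[0,0,0],"turn":[0,0,0],"hand":-1}

```text
time_s: 32.25
eef_pos: [608.2, -324.0, -15.5]
eef_rot: [-179.9, 0.1, -0.0]
ft_force: [-0.2, 0.9, 0.7]
width: 8.2
gripper_force: 39.0
```

```bash
python3 - <<'E'
from h import *
a=shot("wrist"); s=observe(); print(s["eef_pos"],s["width"],s["ft_force"]); tall(a,"wrist",zl=9,zh=20,r=80); brass("wrist",*a)
E
```

```text
[ 609.19844262 -324.52829135  -14.17822105] 8.017546277682843 [ 0.18432127 -0.11915403 -0.71789257]
[281. 217.] 12749 zt 16.8 circ [ 608.2 -326.1] 120.2 rgb [92. 93. 93.]
[277. 259.] 386 zt 19.3 circ [ 616.6 -324.1] 15.8 rgb [121. 100.  52.]
[277. 347.] 758 zt 16.5 circ [ 555.2 -324. ] 20.9 rgb [85. 86. 86.]
[513.  27.] all [758.0, -470.2, 84.8] ztop 25.2 topcirc [744.8, -466.4, 33.6] mean [ 742.3 -458.3] low [757.3, -470.4, 84.7]
[277. 277.] all [611.4, -324.6, 20.6] ztop 40.9 topcirc [610.1, -323.9, 17.6] mean [ 608.4 -323.9] low 
[  8. 326.] all [539.7, -91.9, 51.2] ztop 10.4 topcirc [541.3, -96.6, 43.2] mean [ 539.1 -103.6] low [539.7, -91.9, 51.2]
```

Emit:
send_rows:
  increments:
    - {"slide":[0,-0.004,-0.02],"turn":[0,0,0],"hand":-1}
    - {"slide":[0,0,-0.01],"turn":[0,0,0],"hand":-1}
    - {"slide":[0,0,-0.004],"turn":[0,0,0],"hand":-1}
    - {"slide":[0,0,0],"turn":[0,0,0],"hand":-1}

```text
time_s: 32.8
eef_pos: [609.6, -325.7, -22.1]
eef_rot: [180.0, -0.0, -0.0]
ft_force: [-0.9, -0.2, 1.0]
width: 8.4
gripper_force: 39.3
```

Emit:
send_rows:
  increments:
    - {"slide":[0,0,-0.001],"turn":[0,0,0],"hand":-0.75}
    - {"slide":[0,0,0],"turn":[0,0,0],"hand":-0.55}
    - {"slide":[0,0,0],"turn":[0,0,0],"hand":-0.5}
    - {"slide":[0,0,0.03],"turn":[0,0,0],"hand":-0.5}
    - {"slide":[0,0,0.06],"turn":[0,0,0],"hand":-0.5}
    - {"slide":[0,0,0.14],"turn":[0,0,0],"hand":-0.5}
    - {"slide":[0,0,0.16],"turn":[0,0,0],"hand":-0.5}
    - {"slide":[-0.12,0,0.1],"turn":[0,0,0],"hand":-0.5}
    - {"slide":[-0.18,-0.06,0.1],"turn":[0,0,0],"hand":-0.5}
    - {"slide":[-0.18,-0.06,0],"turn":[0,0,0],"hand":-0.5}
    - {"slide":[0,0,0],"turn":[0,0,0],"hand":-0.5}

```text
time_s: 34.17
eef_pos: [487.3, -356.7, 126.8]
eef_rot: [179.9, -0.1, -0.2]
ft_force: [0.1, 0.1, 0.4]
width: 21.4
gripper_force: 0.0
```

```bash
python3 - <<'E'
from h import *
a=shot("wrist"); s=observe(); print(s["eef_pos"],s["width"]); brass("wrist",*a); tall(a,"wrist",zl=8,zh=40,r=400)
b=shot("top"); print("top"); brass("top",*b); tall(b,"top",zl=8,zh=100,r=800)
save("end",np.hstack([cv2.resize(a[0],(400,300)),cv2.resize(b[0][130:310,110:450],(400,212))[:,:] if 0 else cv2.resize(b[0][120:310,110:463],(400,300))]))
E
```

```text
[ 488.85273291 -356.32884397  126.51635361] 21.180361451334633
[242.  69.] all [607.6, -325.8, 26.4] ztop 34.5 topcirc [607.3, -326.1, 10.2] mean [ 607.1 -326.1] low [608.1, -325.6, 25.3]
[ 41. 155.] all [541.1, -93.5, 44.3] ztop 30.7 topcirc [541.3, -95.4, 10.3] mean [541.3 -96.4] low [541.1, -93.5, 44.3]
[554. 412.] all [-729.9, -1750.0, 905.8] ztop -388.0 topcirc [-639.1, -1656.7, 646.0] mean [ -753.1 -1820.8] low [-729.9, -1750.0, 905.8]
[243.  69.] 7248 zt 16.9 circ [ 608.1 -326.6] 120.6 rgb [81. 82. 82.]
[242.  69.] 551 zt 34.4 circ [ 607.3 -326.1] 10.2 rgb [125. 103.  53.]
[ 35. 156.] 189 zt 31.3 circ [541.3 -95.4] 10.3 rgb [80. 65. 34.]
[553. 260.] 805 zt 33.1 circ [ 396.5 -723.4] 65.6 rgb [43. 14. 14.]
top
[443. 146.] all [760.0, -461.8, 55.5] ztop 29.0 topcirc [757.5, -458.4, 50.3] mean [ 756.9 -460.1] low 
[282. 218.] all [540.7, 6.5, 52.9] ztop 53.8 topcirc [540.2, 7.2, 41.0] mean [540.    6.4] low 
[248. 218.] all [542.5, 102.9, 38.2] ztop 34.6 topcirc [542.1, 103.6, 31.6] mean [541.6 102.5] low 
[316. 220.] all [538.9, -95.8, 40.4] ztop 30.3 topcirc [538.4, -94.8, 9.4] 
[... 426 characters left out ...]
.7 rgb [81. 69. 57.]
[354. 150.] 227 zt 27.8 circ [ 742.4 -203.4] 73.1 rgb [112.  54.  52.]
[398. 198.] 708 zt 19.2 circ [ 605.4 -326.7] 120.4 rgb [84. 85. 85.]
[169. 193.] 559 zt 86.5 circ [606. 324.] 65.2 rgb [105. 104. 106.]
[281. 219.] 335 zt 52.5 circ [540.1   6.9] 41.1 rgb [119. 103.  71.]
[248. 218.] 118 zt 33.1 circ [541.6 103.9] 32.8 rgb [119.  99.  64.]
[551. 226.] 238 zt 90.4 circ [ 512.2 -732.3] 16.4 rgb [55. 48. 43.]
[553. 278.] 238 zt 73.3 circ [ 393.1 -736.1] 58.0 rgb [27. 34. 31.]
[151. 285.] 198 zt 22.5 circ [345.5 376.6] 60.0 rgb [87. 70. 99.]
[187. 280.] 89 zt 33.7 circ [360.6 273. ] 27.1 rgb [83. 87. 86.]
[287. 394.] 1669 zt 89.2 circ [ 36.4 -11.7] 109.2 rgb [45. 55. 54.]
```

View pics/end.png

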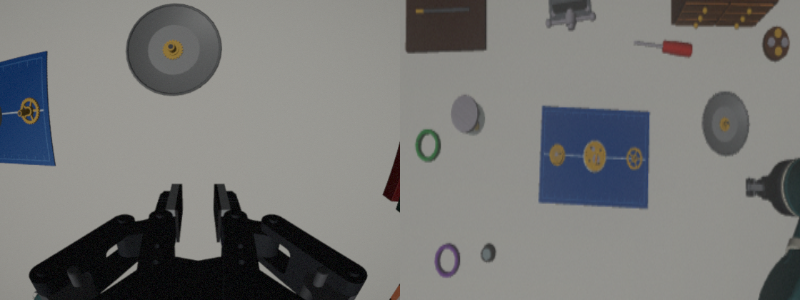

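The final views show every part upright in place. The movement's top is 15 mm above its desk reading, so it is fully seated, and the bystanders haven't moved. Handing in.

```bash
python3 -c "
from station import *
print(finish_job())"
```

```text
the job is handed in; nothing more can be done
None
```

The job is handed in, with no verdict returned. In my last camera check the ring and seated movement were at the mat's middle, the barrel left, the larger wheel right, the smaller wheel in the middle of the saucer, and the bystanders where they started.

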